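# Heft the emptied ball hoppers and tip out the one that still holds a ball

## Task

Both steel hoppers have been emptied of their grinding balls, but one of them still hides a ball behind its flap. Lift a hopper straight up and hold it still for a second to judge by its weight whether it is the one, then tip the heavy one, mouth down, over the yellow tray so that the ball rolls into the tray. Do not tip the empty one; at the end both hoppers stand upright on the bench about where they stood (within 5 cm).

Things in the scene. Friction and masses are not known exactly. Their poses are not given: they have to be found in the camera images.
- hopper_a: hopper A, twin of B: steel box with roof and blue flap over its mouth, 81 long (own x) x 50 wide (own y) x 80 high, 150 g empty. Origin: underside, mid-width, 58 behind the mouth, 23 ahead of the rear face; z up, -x points out of the mouth. Grip the flat sides (50 apart) from above, e.g. at x -10, z 50. The flap hangs free from the roof edge (z 78) and swings out by itself when the mouth dips
- hopper_b: hopper B, identical to A in look, size, axes and empty weight. Exactly one of the two holds a steel ball (36 diameter, 170 to 220 g, at the rear of the floor); which one cannot be seen and changes from start to start: lifted, it weighs about 340 g against 150 g for the empty one
- hopper_a_floor: grey floor and chute fixed inside hopper A, same origin and axes; not handled. Flat under the origin (z 6), it rises at 25 degrees to the lip of the mouth (x -58, z 31), so a ball stays in until the mouth side dips well beyond 25 degrees; 45 to 50 rolls it out briskly, up to 5 cm past the lip
- hopper_b_floor: grey floor and chute fixed inside hopper B, as in hopper A
- tray: square open yellow plastic tray fixed to the bench, 130 x 130, 35 high, walls 4 thick, inner floor (black rubber) 6 above the bench; empty at the start. Origin at the centre of its underside, z up

How it is judged:
On the way, in this order (a step that is already met when the one before it is completed fails the run):
1. a hopper is held clear of the bench (over 30 mm), upright and still for half a second, the tray still empty (((height (world z) of hopper_a above 0.03 m and angle between hopper_a's own z axis and vertical below 0.2 rad and linear speed of hopper_a below 0.04 m/s) or (height (world z) of hopper_b above 0.03 m and angle between hopper_b's own z axis and vertical below 0.2 rad and linear speed of hopper_b below 0.04 m/s)) and contact force between tray and anything else below 0.2 N), for 0.5 s.
2. the ball lies in the tray, with neither fingers nor hopper touching the tray (contact force between tray and anything else above 1 N and contact force between tray and the fingers below 0.1 N and contact force between tray and hopper_a below 0.1 N and contact force between tray and hopper_b below 0.1 N), for 0.3 s.
At the end, for the whole second after the job is handed in: the ball rests in the tray (over 1 N on it); both hoppers stand still and released on the bench, upright within 8 degrees, each within 60 mm of where it started (contact force between tray and anything else above 1 N and angle between each of hopper_a, hopper_b's own z axis and vertical below 0.15 rad and distance of each of hopper_a, hopper_b from where it was at the start of the episode below 0.06 m and height (world z) of each of hopper_a, hopper_b below 0.01 m and linear speed of each of hopper_a, hopper_b below 0.03 m/s); the robot touches nothing.
It fails at once if the empty hopper is tipped (hopper A passes 17 to 24 degrees of tilt with no ball on its floor while the tray is still empty) (angle between hopper_a's own z axis and vertical between 0.3 and 0.42 rad and contact force between hopper_a_floor and anything else below 0.1 N and contact force between tray and anything else below 0.5 N).
It fails at once if the empty hopper is tipped (hopper B passes 17 to 24 degrees of tilt with no ball on its floor while the tray is still empty) (angle between hopper_b's own z axis and vertical between 0.3 and 0.42 rad and contact force between hopper_b_floor and anything else below 0.1 N and contact force between tray and anything else below 0.5 N).
It also fails if it takes over 61 s, if anything falls off the work surface, if the arm or the gripper's body presses on something with over 40 N, if the wrist force passes 120 N, or if a joint passes its speed limit or range.

## Robot

A 6-joint arm with a two-finger parallel gripper is mounted at the origin on the work surface; the furniture and walls round the work are solid. World frame = base frame: x ahead of the robot, y to its left, z up, the work surface at z = 0. Lengths are in m, angles in rad, forces in N, time in s.
With the tool pointing down it reaches from about 0.275 to 0.725 m from the base axis. Payload 5.6 kg.
Tool frame: the origin (TCP) lies on the centre line of the jaws, within the pads' length; the fingertips stand 22 mm ahead of it and the grasp point (between the pads) lies 3 mm ahead of it; z points along the fingers, y is the direction in which the jaws open and shut (so a half turn about z gives the same grasp; the last joint's range is limited). The gripper opens to 85 mm and grips with 20 to 120 N. Pads are 22 mm wide; open, the fingers measure 114 mm over their backs; the gripper's body (76 mm by 85 mm) begins 54 mm behind the grasp point. The pads swing forward as they close: fully open they stand 13 mm farther back than shut.
Start: joints at [0.285, 0.255, 0.108, 0, -1.424, -0.285], TCP at [0.55, 0, 0.253] pointing down, gripper open.
Joint ranges: [-2.95, 2.95], [-1.21, 1.97], [-1.09, 1.5], [-2.87, 1.71], [-2.94, -0.07], [-3.05, 3.05]. Speed limits (rad/s): [2.57, 2.57, 3.14, 3.14, 3.14, 3.14].

## Interface

Orientations are given as a unit quaternion [w, x, y, z].
In Python, from cell import arm, viewer, nets gives the robot as it stands. The module is installed in compiled form; this text tells all that it offers.
- The arm moves only by the shell command python3 -m crank 'ROWS' [FORCE]. ROWS is JSON, a list of rows, each a list of 3 entries, a list of its own where there are three numbers: the shift along the tool's x, y, z in cm, then the turn, a rotation vector about the tool's x, y, z in rad, then the opening, from -1 (shut) to 1 (fully open). In form: [[[dx, dy, dz], [wx, wy, wz], gripper], ...]. A call has 1 to 12 rows; each row shifts and turns the pose as measured when the row begins, along the tool's axes as they then stand; what a row does not reach is not made up. A row lasts 1/12 s, in which the tool goes at most 41.7 mm and 7.16 degrees, less where a joint would pass 70% of its speed; a pose out of reach is approached as far as the arm can. A call with a gripper value outside its range is refused whole. The fingers move at their own pace and stop on an object; FORCE is the grip in N (left out, the last holds). Time passes only in rows, so rows that do not move let the fingers close. It gives the time, the measured TCP pose, the force and the opening at its end, in the units of the state.
- arm.get_obs(): the state, without advancing time (a new reading comes with each control period).
- viewer.camera(name): name is "scene" or "side" or "wrist"; returns a dict with "frame" (420x560x3 uint8, red, green, blue), "z_map" (420x560 float32, m along the optical axis (not along the pixel's ray), 0 where there is no reading), "mtx" (3x3 intrinsics, pixels), "xyz" and "orientation" of the camera in the world. Camera axes: x right, y up, looking along -z (the intrinsics and any distortion apply to the point x, -y, -z); pixel columns grow to the right and rows downward; lengths in m; the calibration is good to about 2 mm. A picture is of the moment at which its call begins.
- arm.close_job(): hands the job in, once; it reports no verdict.
Trained networks look in a picture, given as the dict that the camera call returned (one of the last four; its "shot" number tells which), for a name from the list of things; names that differ only in an ending like _2 or _b are one class to them, and where a whole thing is asked for, a point or a joint stands for the part that bears it (a point fixed in the world has none). Each returns a list of dicts, best first, with "p" (0 to 1); they miss things now and then, are a little off and sometimes report something else, mostly with a low value. They report only what shows in the picture. A call takes as long as a camera call.
- nets.masks_of(target, picture): "region" (420x560 bool, what is visible of it) and "box" ([left, top, right, bottom] in pixels, round what is visible of it).
The state is a dict: "time": time; "joints": joint angles; "qd": joint speeds; "joint_efforts": joint torques, N m; "eef_pos": TCP position; "eef_rot": TCP orientation; "force": force on the tool from outside, world axes, zero at the start; "wrist_torque": the same for the moment, N m; "grip_width": opening from 0.0 (shut) to 1.0 (fully open).
Only numpy, scipy, OpenCV 4.12 (cv2) and the standard library are available. Lean on these libraries where they do the work, as an engineer would, in place of code of your own. Each camera call takes 0.05 s, during which the arm holds its last target.

## Working session

There is one attempt and no reset: what is moved stays moved. The work goes in short steps, Python scripts to look and compute and a shell command to move; the robot and the scene stay as the last step left them, time stands still between calls to the robot, and variables do not carry over. Pictures are saved under pics/ and viewed, and the job is handed in when it is done.

```bash
mkdir -p pics; cat > h.py <<'E'
import numpy as np, cv2
from scipy.spatial.transform import Rotation as R
from cell import arm, viewer, nets
def rot(q): return R.from_quat([q[1],q[2],q[3],q[0]]).as_matrix()
def cloud(p):
    z=p["z_map"]; K=p["mtx"]; v,u=np.mgrid[0:z.shape[0],0:z.shape[1]]
    c=np.stack([(u-K[0,2])/K[0,0]*z,-(v-K[1,2])/K[1,1]*z,-z],-1)
    return c@rot(p["orientation"]).T+np.array(p["xyz"])
def save(p,n): cv2.imwrite("pics/"+n,p["frame"][:,:,::-1])
E
python3 - <<'E'
from h import *
o=arm.get_obs(); print(o)
for n in ["scene","side"]:
    p=viewer.camera(n); save(p,n+"1.png"); c=cloud(p)
    print(n,p["xyz"],p["orientation"], [k for k in p])
    for t in ["hopper_a","tray"]:
        for m in nets.masks_of(t,p):
            r=m["region"]&(p["z_map"]>0); q=c[r]
            print(t,round(m["p"],2),m["box"],r.sum(),np.percentile(q,[2,50,98],axis=0).round(3).tolist())
E
```

```text
{'time': 0.0, 'joints': array([ 2.84613704e-01,  2.55734740e-01,  1.06998572e-01, -5.00348028e-04,
       -1.42387281e+00, -2.84617089e-01]), 'qd': array([ 7.42784733e-04,  1.29707054e-03,  4.21579874e-05,  1.15103897e-03,
       -1.73440685e-03, -1.10246651e-03]), 'joint_efforts': array([-4.48901856e-04, -3.86631560e+01,  2.37934113e+01,  5.36471218e+00,
       -6.25866101e-03, -4.57470776e-06]), 'eef_pos': array([5.49547792e-01, 7.71796274e-05, 2.52395938e-01]), 'eef_rot': array([-6.76233589e-04, -7.07079216e-01,  7.07133721e-01,  6.52198915e-04]), 'force': array([ 0.47663067, -0.70553416,  0.22460401]), 'wrist_torque': array([-0.01689055, -0.02308754, -0.01297989]), 'grip_width': 1.000690421450526}
scene [ 0.10814734 -0.56525576  0.50756359] [ 0.84995238  0.45885879 -0.11372344 -0.23258662] ['frame', 'z_map', 'mtx', 'xyz', 'orientation', 'shot']
hopper_a 0.89 [231.6, 183.5, 290.4, 249.7] 3356 [[0.382, 0.019, 0.003], [0.417, 0.029, 0.057], [0.46, 0.074, 0.081]]
hopper_a 0.84 [200.1, 133.2, 258.1, 193.3] 2509 [[0.415, 0.201, 0.003], [0.449, 0.205, 0.053], [0.495, 0.248, 0.081]]
tray 0.58 [252.7, 246.6, 387.3, 361.7] 9315 [[0.344, -0.195, 0.002], [0.411, -0.129, 0.008], [0.474, -0.065, 0.036]]
side [0.21503051 0.36593022 0.80070335] [-0.29634268 -0.06705107  0.21070408  0.92913345] ['frame', 'z_map', 'mtx', 'xyz', 'orientation', 'shot']
hopper_a 0.9 [176.0, 235.8, 232.7, 300.5] 2057 [[0.414, 0.206, 0.006], [0.447, 0.234, 0.08], [0.494, 0.255, 0.083]]
hopper_a 0.56 [254.2, 169.0, 308.6, 233.0] 1969 [[0.381, 0.028, 0.008], [0.418, 0.063, 0.079], [0.463, 0.082, 0.082]]
tray 0.66 [176.2, 236.5, 233.7, 299.7] 2143 [[0.414, 0.206, 0.0], [0.448, 0.234, 0.08], [0.496, 0.255, 0.083]]
tray 0.62 [292.8, 106.2, 382.2, 187.8] 4458 [[0.344, -0.191, 0.0], [0.41, -0.131, 0.007], [0.473, -0.06, 0.036]]
```

View pics/scene1.png

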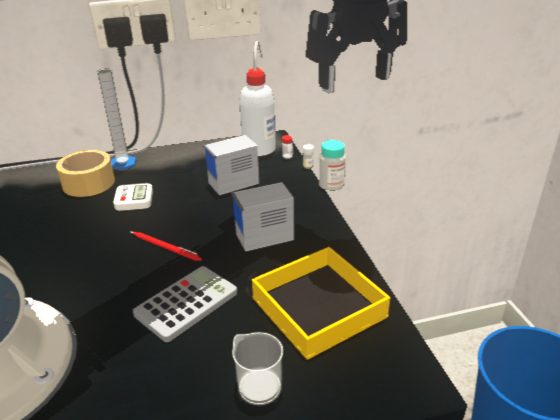

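View pics/side1.png

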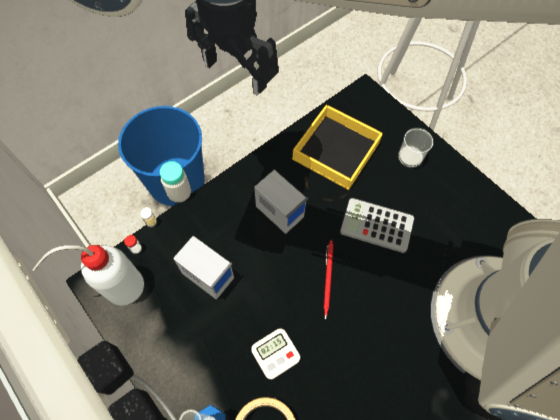

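```bash
python3 - <<'E'
from h import *
P=viewer.camera("scene");S=viewer.camera("side")
pc={}
for p in (P,S):
    c=cloud(p); hsv=cv2.cvtColor(p["frame"],cv2.COLOR_RGB2HSV)
    for m in nets.masks_of("hopper_a",p)[:2]:
        r=m["region"]&(p["z_map"]>0)
        k="near" if np.median(c[r][:,1])<.14 else "far"
        q=c[r]; top=q[(q[:,2]>.075)&(q[:,2]<.088)]
        rect=cv2.minAreaRect((top[:,:2]*1000).astype(np.float32))
        b=r&(hsv[...,0]>95)&(hsv[...,0]<130)&(hsv[...,1]>110)
        print(k,m["p"],rect,cv2.boxPoints(rect).round().tolist(),"blue",b.sum(),(np.median(c[b],axis=0) if b.sum() else None),np.median(top[:,2]))
    for m in nets.masks_of("tray",p)[:3]:
        r=m["region"]&(p["z_map"]>0); q=c[r]; 
        if np.median(q[:,1])<0:
            t=q[(q[:,2]>.031)&(q[:,2]<.04)]; print("tray",cv2.minAreaRect((t[:,:2]*1000).astype(np.float32)))
E
```

```text
near 0.91 ((424.1175231933594, 50.401519775390625), (54.59505081176758, 84.27837371826172), 80.3883056640625) [[378.0, 31.0], [461.0, 16.0], [470.0, 70.0], [387.0, 84.0]] blue 167 [0.38337395 0.05224054 0.05566331] 0.08018123039531233
far 0.59 ((446.4666748046875, 167.16513061523438), (185.653564453125, 86.90895080566406), 81.10394287109375) [[389.0, 82.0], [475.0, 69.0], [504.0, 252.0], [418.0, 266.0]] blue 174 [0.41561504 0.22571479 0.05547315] 0.08011679804427085
tray ((410.56707763671875, -128.4798583984375), (131.6617889404297, 132.81069946289062), 2.272010564804077)
near 0.83 ((422.13671875, 52.140541076660156), (50.80225372314453, 83.43376922607422), 79.67948150634766) [[377.0, 35.0], [459.0, 20.0], [468.0, 70.0], [386.0, 85.0]] blue 137 [0.38364291 0.0600619  0.05640079] 0.08005929557079283
far 0.65 ((455.4237060546875, 229.629638671875), (52.706024169921875, 85.1895980834961), 89.17366790771484) [[412.0, 204.0], [498.0, 203.0], [498.0, 255.0], [413.0, 257.0]] blue 145 [0.41476207 0.23126145 0.05574369] 0.08016337585707767
tray ((409.26513671875, -126.85234069824219), (130.36231994628906, 133.3535919189453), 2.2812232971191406)
```

The pictures show both grey hoppers with their blue flaps facing the robot (−x). In the scene picture the near one is at about (262,217) and the far one at about (231,164), with the yellow tray at about (320,302). The tall white bottle at about (258,110) stands behind the far hopper. I start with the near hopper: centre about (0.423, 0.052), yaw about −10°.

```bash
python3 -m crank '[[[-1.7,4,0],[0,0,0],1],[[-1.7,4,0],[0,0,0],1],[[-1.6,4,0],[0,0,0],1],[[0,0,0],[0,0,-0.12],1],[[0,0,0],[0,0,-0.12],1],[[0,0,0],[0,0,-0.12],1],[[0,0,0],[0,0,-0.12],1],[[0,0,0],[0,0,-0.12],1],[[0,0,0],[0,0,-0.12],1],[[0,0,0],[0,0,-0.12],1],[[0,0,0],[0,0,-0.12],1],[[0,0,0],[0,0,-0.12],1]]' 80
python3 -m crank '[[[0,0,0],[0,0,-0.12],1],[[0,0,0],[0,0,-0.12],1],[[0,0,0],[0,0,-0.07],1],[[0,0,0],[0,0,0],1]]'
cat >> h.py <<'E'
def st(target=None,yaw=None):
    o=arm.get_obs(); M=rot(o["eef_rot"]); p=np.array(o["eef_pos"])
    print("t",round(o["time"],2),"p",p.round(4),"toolx yaw",np.degrees(np.arctan2(M[1,0],M[0,0])).round(2),"z",M[:,2].round(3),"grip",round(o["grip_width"],3),"F",np.round(o["force"],2),"J",np.round(o["joints"],2))
    if target is not None: print("shift cm in tool axes",(M.T@(np.array(target)-p)*100).round(2))
    if yaw is not None: print("wz",np.radians(np.degrees(np.arctan2(M[1,0],M[0,0]))-yaw).round(3))
E
python3 - <<'E'
from h import *
st([.4305,.050,.15],-10.2)
S=viewer.camera("side");c=cloud(S)
w=viewer.camera("wrist"); save(w,"w1.png"); cw=cloud(w)
for p,c in((S,c),(w,cw)):
  for m in nets.masks_of("hopper_a",p)[:2]:
    r=m["region"].astype(np.uint8); r=cv2.erode(r,np.ones((3,3)))>0
    q=c[r&(p["z_map"]>0)]; q=q[(q[:,2]>.075)&(q[:,2]<.088)]
    if len(q)<50: continue
    q=q[(np.abs(q[:,:2]-np.median(q[:,:2],axis=0))<.06).all(1)]
    print(m["p"],cv2.minAreaRect((q[:,:2]*1000).astype(np.float32)),len(q))
E
```

```text
time: 1.6
eef_pos: [0.4264, 0.0503, 0.2503]
eef_rot: [0.001, 0.974, -0.227, -0.002]
force: [-0.1, -0.9, -0.2]
grip_width: 1.002
time: 1.93
eef_pos: [0.4263, 0.0503, 0.2508]
eef_rot: [-0.0, 0.998, -0.064, -0.002]
force: [-0.3, 0.0, 0.6]
grip_width: 1.001
t 1.93 p [0.4263 0.0503 0.2508] toolx yaw -7.37 z [-0.003  0.    -1.   ] grip 1.001 F [-0.26  0.03  0.61] J [ 0.48  0.02 -0.18 -0.   -1.38  0.96]
shift cm in tool axes [ 0.45 -0.02 10.08]
wz 0.049
0.96 ((453.8066101074219, 230.32936096191406), (49.110103607177734, 82.02608489990234), 88.33161163330078) 1400
0.58 ((422.3323974609375, 53.16300582885742), (48.5919303894043, 82.93956756591797), 79.64313507080078) 1157
0.82 ((456.7041320800781, 229.67620849609375), (51.25916290283203, 82.67182159423828), 88.96259307861328) 4476
```

View pics/w1.png

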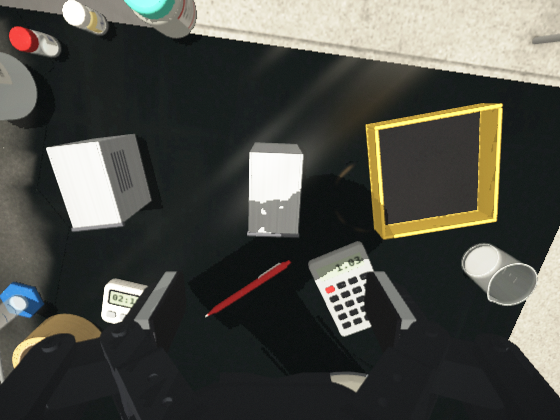

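```bash
python3 -m crank '[[[0.45,0,3],[0,0,0.05],1],[[0,0,3],[0,0,0],1],[[0,0,3],[0,0,0],1],[[0,0,0],[0,0,0],1],[[0,0,0],[0,0,0],1]]'
cat >> h.py <<'E'
def weigh(n=14):
    f=[];t=[]
    for i in range(n):
        viewer.camera("side"); o=arm.get_obs(); f.append(o["force"]); t.append(o["wrist_torque"])
    print("F mean",np.mean(f,0).round(2),"sd",np.std(f,0).round(2),"T",np.mean(t,0).round(3))
E
python3 - <<'E'
from h import *
weigh(); st([.4305,.050,.053],-10.2)
E
```

```text
time: 2.55
eef_pos: [0.4327, 0.05, 0.1605]
eef_rot: [-0.001, 0.995, -0.097, 0.002]
force: [0.4, 0.8, 1.2]
grip_width: 1.001
F mean [ 0.17  0.28 -0.05] sd [0.7  0.45 0.66] T [ 0.001  0.019 -0.006]
t 3.25 p [0.4326 0.0503 0.1603] toolx yaw -11.05 z [ 0.004  0.003 -1.   ] grip 0.999 F [1.19 1.01 0.65] J [ 0.48  0.08 -0.35 -0.   -1.14  0.9 ]
shift cm in tool axes [-0.24  0.11 10.73]
wz -0.015
```

```bash
python3 -m crank '[[[-0.2,0.05,3],[0,0,-0.01],1],[[0,0,3],[0,0,0],1],[[0,0,2.5],[0,0,0],1],[[0,0,1.6],[0,0,0],1],[[0,0,0.5],[0,0,0],1],[[0,0,0],[0,0,0],1]]'
python3 - <<'E'
from h import *
st([.4305,.050,.053],-10.2)
w=viewer.camera("scene"); save(w,"s2.png")
E
```

```text
time: 3.75
eef_pos: [0.4336, 0.0512, 0.0527]
eef_rot: [-0.003, 0.996, -0.091, 0.005]
force: [0.1, -0.5, -0.5]
grip_width: 0.999
t 3.75 p [0.4336 0.0512 0.0527] toolx yaw -10.42 z [ 0.011  0.005 -1.   ] grip 0.999 F [ 0.06 -0.47 -0.54] J [ 0.48  0.2  -0.52  0.   -0.83  0.91]
shift cm in tool axes [-0.28  0.17 -0.04]
wz -0.004
```

View pics/s2.png

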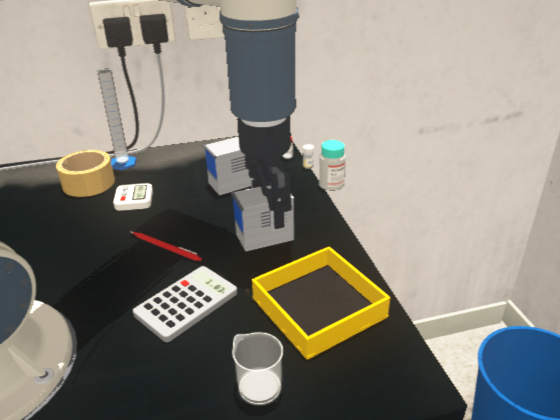

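The fingers straddle the near hopper at about (272,200), so I close them.

```bash
python3 -m crank '[[[0,0,0],[0,0,0],-1],[[0,0,0],[0,0,0],-1],[[0,0,0],[0,0,0],-1],[[0,0,0],[0,0,0],-1],[[0,0,0],[0,0,0],-1],[[0,0,0],[0,0,0],-1],[[0,0,0],[0,0,0],-1],[[0,0,0],[0,0,0],-1]]' 80
python3 - <<'E'
from h import *
st()
E
python3 -m crank '[[[0,0,-1],[0,0,0],-1],[[0,0,-2],[0,0,0],-1],[[0,0,-2.5],[0,0,0],-1],[[0,0,-2.5],[0,0,0],-1],[[0,0,-1.5],[0,0,0],-1],[[0,0,0],[0,0,0],-1],[[0,0,0],[0,0,0],-1]]'
python3 - <<'E'
from h import *
st(); weigh(24); w=viewer.camera("scene"); save(w,"s3.png"); st()
E
```

```text
time: 4.47
eef_pos: [0.4371, 0.0526, 0.0584]
eef_rot: [-0.005, 0.996, -0.09, 0.01]
force: [-0.6, -0.4, -2.1]
grip_width: 0.577
t 4.47 p [0.4371 0.0526 0.0584] toolx yaw -10.38 z [ 0.02   0.009 -1.   ] grip 0.577 F [-0.55 -0.42 -2.12] J [ 0.48  0.19 -0.52  0.   -0.84  0.91]
time: 5.05
eef_pos: [0.4328, 0.0509, 0.1552]
eef_rot: [-0.004, 0.996, -0.091, 0.006]
force: [-0.3, -0.0, -2.4]
grip_width: 0.578
t 5.05 p [0.4328 0.0509 0.1552] toolx yaw -10.44 z [ 0.014  0.007 -1.   ] grip 0.578 F [-0.3  -0.01 -2.39] J [ 0.48  0.08 -0.37  0.   -1.11  0.91]
F mean [-0.07  0.01 -1.4 ] sd [0.46 0.53 0.44] T [-0.028  0.024  0.007]
t 6.3 p [0.4327 0.0507 0.1551] toolx yaw -10.43 z [ 0.013  0.006 -1.   ] grip 0.576 F [-0.93  0.9  -1.44] J [ 0.48  0.08 -0.37  0.   -1.11  0.91]
```

View pics/s3.png

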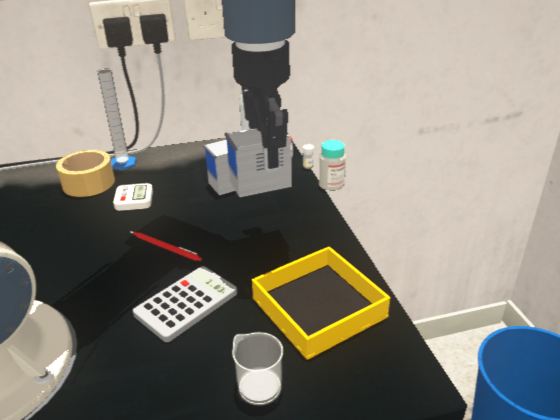

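The mean force is −1.4 N (standard error about 0.1 N), so the near hopper is the empty one. It hangs upright at about (260,162). I set it back down where it stood.

```bash
python3 -m crank '[[[0,0,3],[0,0,0],-1],[[0,0,3],[0,0,0],-1],[[0,0,1.7],[0,0,0],-1],[[0,0,1],[0,0,0],-1],[[0,0,0.6],[0,0,0],-1],[[0,0,0],[0,0,0],-1]]'
python3 - <<'E'
from h import *
st([.4371,.0526,.0584])
E
```

```text
time: 6.8
eef_pos: [0.4365, 0.0519, 0.0605]
eef_rot: [-0.005, 0.996, -0.091, 0.009]
force: [-0.3, -1.1, -1.0]
grip_width: 0.577
t 6.8 p [0.4365 0.0519 0.0605] toolx yaw -10.41 z [ 0.019  0.008 -1.   ] grip 0.577 F [-0.28 -1.1  -0.99] J [ 0.48  0.19 -0.51  0.   -0.85  0.91]
shift cm in tool axes [ 0.05 -0.07  0.22]
```

```bash
python3 -m crank '[[[0,0,0.25],[0,0,0],-1],[[0,0,0],[0,0,0],-1],[[0,0,0],[0,0,0],1],[[0,0,0],[0,0,0],1],[[0,0,0],[0,0,0],1],[[0,0,0],[0,0,0],1],[[0,0,0],[0,0,0],1],[[0,0,0],[0,0,0],1],[[0,0,-2],[0,0,0],1],[[0,0,-4],[0,0,0],1],[[0,0,-4],[0,0,0],1],[[0,0,-1],[0,0,0],1]]'
python3 - <<'E'
from h import *
st([.463,.230,.17],-1.3)
w=viewer.camera("scene"); save(w,"s4.png"); st()
E
```

```text
time: 7.8
eef_pos: [0.4345, 0.0506, 0.1735]
eef_rot: [-0.004, 0.996, -0.09, 0.009]
force: [2.2, 0.6, 0.9]
grip_width: 1.003
t 7.8 p [0.4345 0.0506 0.1735] toolx yaw -10.36 z [ 0.019  0.006 -1.   ] grip 1.003 F [2.2  0.59 0.93] J [ 0.48  0.06 -0.33  0.   -1.15  0.91]
shift cm in tool axes [ -0.43 -18.16   0.52]
wz -0.158
t 7.85 p [0.4346 0.0508 0.1734] toolx yaw -10.37 z [ 0.02   0.007 -1.   ] grip 1.002 F [0.89 0.53 1.32] J [ 0.48  0.06 -0.34  0.   -1.15  0.91]
```

View pics/s4.png

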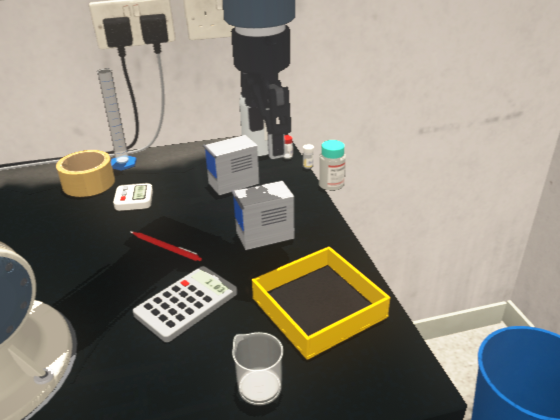

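The near hopper is back at (263,217). I check the bottle's clearance before moving to the far one.

```bash
python3 - <<'E'
from h import *
p=viewer.camera("side"); c=cloud(p)
for (u,v) in [(95,258),(115,290),(130,243),(150,217),(135,290),(120,300)]: print(u,v,c[v,u].round(3))
q=c[(c[...,2]>.09)&(c[...,2]<.2)&(c[...,0]>.3)&(c[...,0]<.7)&(c[...,1]>.13)&(c[...,1]<.45)]
print(len(q), q.min(0).round(3), np.percentile(q,[1,10,50,99],axis=0).round(3))
E
```

```text
95 258 [0.556 0.332 0.166]
115 290 [0.534 0.347 0.087]
130 243 [0.591 0.27  0.045]
150 217 [0.599 0.211 0.039]
135 290 [0.53  0.326 0.035]
120 300 [0.54  0.354 0.033]
4245 [0.3   0.297 0.09 ] [[0.311 0.302 0.091]
 [0.494 0.318 0.104]
 [0.553 0.383 0.137]
 [0.694 0.437 0.197]]
```

```bash
python3 -m crank '[[[-0.1,-3.6,0],[0,0,0],1],[[-0.1,-3.7,0],[0,0,0],1],[[-0.1,-3.7,0],[0,0,0],1],[[-0.1,-3.7,0],[0,0,0],1],[[0,-3.4,0],[0,0,0],1],[[0,0,0],[0,0,-0.08],1],[[0,0,0],[0,-0.01,-0.08],1],[[0,0,0],[0,0,0],1]]'
python3 - <<'E'
from h import *
st([.463,.230,.12],-1.3)
w=viewer.camera("wrist"); save(w,"w2.png"); st(); weigh(6)
E
```

```text
time: 8.57
eef_pos: [0.4596, 0.2362, 0.1643]
eef_rot: [-0.001, 1.0, -0.01, -0.001]
force: [-1.0, -0.6, -0.7]
grip_width: 1.002
t 8.57 p [0.4596 0.2362 0.1643] toolx yaw -1.13 z [-0.003  0.003 -1.   ] grip 1.002 F [-1.   -0.63 -0.75] J [ 0.78  0.24 -0.15 -0.   -1.19  0.78]
shift cm in tool axes [0.36 0.62 4.43]
wz 0.003
t 8.62 p [0.4594 0.2357 0.1641] toolx yaw -1.38 z [-0.003  0.002 -1.   ] grip 0.998 F [ 0.65  0.35 -0.64] J [ 0.78  0.24 -0.15 -0.   -1.19  0.77]
F mean [-0.15  0.22  0.09] sd [0.43 0.36 0.6 ] T [-0.022  0.007  0.007]
```

View pics/w2.png

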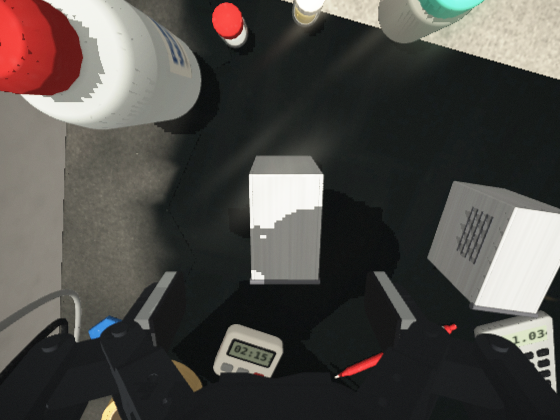

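The far hopper is centred at column 286 and the pads are centred at about 276, which matches the computed 6 mm shift. I correct that and descend.

```bash
python3 -m crank '[[[0.35,0.6,1],[0,0,0],1],[[0,0,3],[0,0,0],1],[[0,0,3],[0,0,0],1],[[0,0,2.5],[0,0,0],1],[[0,0,1.2],[0,0,0],1],[[0,0,0],[0,0,0],1]]'
python3 - <<'E'
from h import *
st([.463,.230,.053],-1.3)
E
```

```text
time: 9.42
eef_pos: [0.4656, 0.2266, 0.0552]
eef_rot: [-0.005, 1.0, -0.015, 0.003]
force: [-0.7, -0.6, -0.2]
grip_width: 1.002
t 9.42 p [0.4656 0.2266 0.0552] toolx yaw -1.76 z [ 0.006  0.009 -1.   ] grip 1.002 F [-0.66 -0.61 -0.15] J [ 0.75  0.34 -0.31 -0.   -0.91  0.79]
shift cm in tool axes [-0.27 -0.33  0.22]
wz -0.008
```

```bash
python3 -m crank '[[[-0.2,-0.3,0],[0,0,0],1],[[0,0,0],[0,0,0],-1],[[0,0,0],[0,0,0],-1],[[0,0,0],[0,0,0],-1],[[0,0,0],[0,0,0],-1],[[0,0,0],[0,0,0],-1],[[0,0,0],[0,0,0],-1],[[0,0,0],[0,0,0],-1],[[0,0,0],[0,0,0],-1]]' 100
python3 - <<'E'
from h import *
st()
E
python3 -m crank '[[[0,0,-1],[0,0,0],-1],[[0,0,-2],[0,0,0],-1],[[0,0,-2.5],[0,0,0],-1],[[0,0,-2.5],[0,0,0],-1],[[0,0,-1.5],[0,0,0],-1],[[0,0,0],[0,0,0],-1],[[0,0,0],[0,0,0],-1]]'
python3 - <<'E'
from h import *
st(); weigh(20); w=viewer.camera("scene"); save(w,"s5.png"); st()
E
```

```text
time: 10.17
eef_pos: [0.4643, 0.2295, 0.0577]
eef_rot: [-0.006, 1.0, -0.016, 0.004]
force: [0.0, 0.8, -3.1]
grip_width: 0.577
t 10.17 p [0.4643 0.2295 0.0577] toolx yaw -1.88 z [ 0.008  0.012 -1.   ] grip 0.577 F [ 0.02  0.82 -3.09] J [ 0.76  0.33 -0.31 -0.   -0.91  0.78]
time: 10.75
eef_pos: [0.4619, 0.2268, 0.158]
eef_rot: [-0.004, 1.0, -0.017, 0.002]
force: [-0.2, -1.4, -4.9]
grip_width: 0.573
t 10.75 p [0.4619 0.2268 0.158 ] toolx yaw -1.92 z [ 0.004  0.009 -1.   ] grip 0.573 F [-0.16 -1.36 -4.92] J [ 0.76  0.23 -0.17 -0.   -1.16  0.78]
F mean [ 0.05 -0.05 -3.46] sd [0.52 0.5  0.3 ] T [-0.021  0.03   0.004]
t 11.8 p [0.4619 0.2267 0.1574] toolx yaw -1.91 z [ 0.003  0.007 -1.   ] grip 0.573 F [-0.47  0.   -3.41] J [ 0.76  0.23 -0.17 -0.   -1.16  0.78]
```

View pics/s5.png

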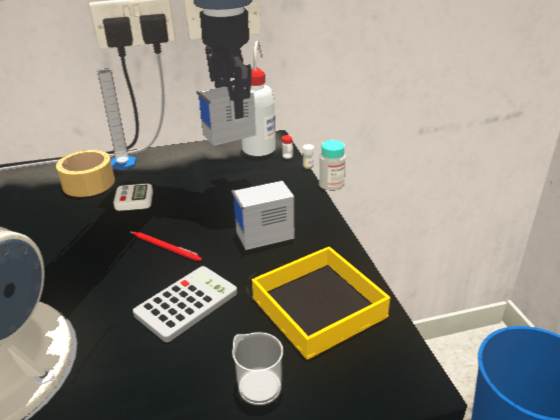

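The mean force is −3.46 N, so the far hopper holds the ball. I raise it and carry it over the near hopper to the tray.

```bash
python3 -m crank '[[[0,0,-2],[0,0,0],-1],[[0,0,-3],[0,0,0],-1],[[0,0,-3],[0,0,0],-1],[[0,0,-1.5],[0,0,0],-1],[[0,1,0],[0,0,0],-1],[[0,2,0],[0,0,0],-1],[[0,3,0],[0,0,0],-1],[[0,3,0],[0,0,0],-1],[[0,3,0],[0,0,0],-1],[[0,3,0],[0,0,0],-1],[[0,3,0],[0,0,0],-1],[[0,3,0],[0,0,0],-1]]'
python3 -m crank '[[[0,3,0],[0,0,0],-1],[[0,3,0],[0,0,0],-1],[[0,3,0],[0,0,0],-1],[[0,2,0],[0,0,0],-1],[[0,1,0],[0,0,0],-1],[[0,0,0],[0,0,0],-1]]'
python3 - <<'E'
from h import *
st([.443,-.128,.2],0)
E
```

```text
time: 12.8
eef_pos: [0.4505, 0.0091, 0.2483]
eef_rot: [-0.003, 1.0, -0.013, -0.003]
force: [0.7, 0.2, -3.3]
grip_width: 0.572
time: 13.3
eef_pos: [0.4404, -0.1237, 0.2422]
eef_rot: [-0.002, 1.0, -0.016, -0.006]
force: [-0.2, -0.1, -3.5]
grip_width: 0.576
t 13.3 p [ 0.4404 -0.1237  0.2422] toolx yaw -1.82 z [-0.013  0.005 -1.   ] grip 0.576 F [-0.23 -0.12 -3.5 ] J [ 0.07  0.08 -0.13 -0.01 -1.37  1.47]
shift cm in tool axes [0.33 0.45 4.21]
wz -0.032
```

```bash
python3 -m crank '[[[0.3,0.4,2],[0,0,0],-1],[[0,0,2],[0,0,-0.03],-1],[[0,0,0],[0,0.1,0],-1],[[0,0,0],[0,0.1,0],-1],[[0,0,0],[0,0.1,0],-1],[[0,0,0],[0,0,0],-1]]'
python3 - <<'E'
from h import *
st([.443,-.128,.17],0)
w=viewer.camera("scene"); save(w,"s6.png")
E
```

```text
time: 13.8
eef_pos: [0.4385, -0.1278, 0.1916]
eef_rot: [-0.003, 0.99, -0.003, 0.143]
force: [-1.5, -0.3, -4.7]
grip_width: 0.569
t 13.8 p [ 0.4385 -0.1278  0.1916] toolx yaw -0.36 z [ 0.282  0.006 -0.959] grip 0.569 F [-1.52 -0.32 -4.65] J [ 0.07 -0.08 -0.47  0.02 -0.9   1.48]
shift cm in tool axes [-0.18  0.03  2.2 ]
wz -0.006
```

View pics/s6.png

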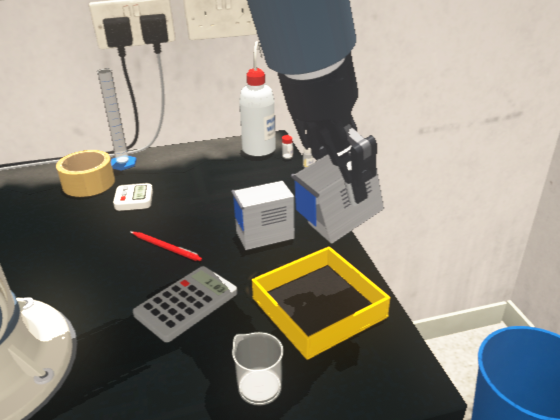

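The hopper (340,195) tilts mouth-down the right way, with joint margin left, so I continue to about 48°.

```bash
python3 -m crank '[[[-0.2,0,2.2],[0,0,0],-1],[[0,0,0],[0,0.12,0],-1],[[0,0,0],[0,0.12,0],-1],[[0,0,0],[0,0.12,0],-1],[[0,0,0],[0,0.12,0],-1],[[0,0,0],[0,0.1,0],-1],[[0,0,0],[0,0,0],-1]]'
python3 - <<'E'
from h import *
st([.443,-.128,.16],0)
w=viewer.camera("scene"); save(w,"s7.png")
E
```

```text
time: 14.43
eef_pos: [0.4246, -0.1263, 0.1838]
eef_rot: [0.004, 0.929, -0.003, 0.371]
force: [-2.3, -0.1, -3.4]
grip_width: 0.58
t 14.43 p [ 0.4246 -0.1263  0.1838] toolx yaw -0.26 z [ 0.689 -0.009 -0.724] grip 0.58 F [-2.31 -0.14 -3.36] J [ 0.05 -0.32 -1.06  0.54 -0.08  0.99]
shift cm in tool axes [-0.31  0.14  2.99]
wz -0.005
```

View pics/s7.png

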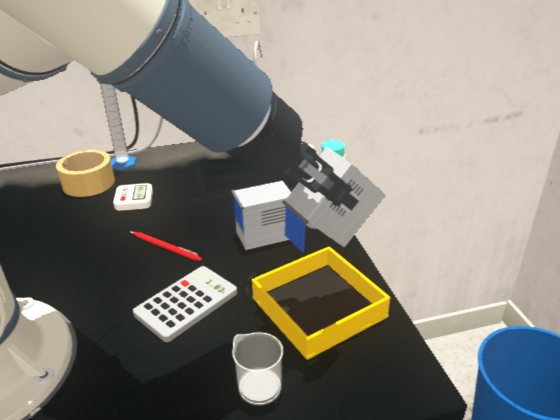

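```bash
python3 -m crank '[[[1.5,0,0.7],[0,0,0],-1],[[0,0,0],[0,0,0],-1]]'
python3 - <<'E'
from h import *
for i in range(3):
    st(); w=viewer.camera("scene"); save(w,f"s8{i}.png")
a=[cv2.imread(f"pics/s8{i}.png")[150:400,220:420] for i in range(3)]
cv2.imwrite("pics/s8.png",np.hstack(a))
E
```

```text
time: 14.65
eef_pos: [0.4436, -0.1274, 0.1915]
eef_rot: [0.005, 0.928, -0.003, 0.372]
force: [1.4, 1.1, -0.6]
grip_width: 0.573
t 14.65 p [ 0.4436 -0.1274  0.1915] toolx yaw -0.09 z [ 0.69  -0.011 -0.724] grip 0.573 F [ 1.43  1.13 -0.6 ] J [ 0.05 -0.29 -1.02  0.52 -0.09  1.02]
t 14.7 p [ 0.4424 -0.1276  0.1905] toolx yaw -0.19 z [ 0.689 -0.011 -0.725] grip 0.576 F [-0.96 -0.58 -1.72] J [ 0.05 -0.29 -1.02  0.52 -0.09  1.02]
t 14.75 p [ 0.4417 -0.1276  0.1896] toolx yaw -0.23 z [ 0.688 -0.011 -0.726] grip 0.571 F [ 0.3   0.59 -1.37] J [ 0.05 -0.29 -1.02  0.51 -0.09  1.02]
```

View pics/s8.png

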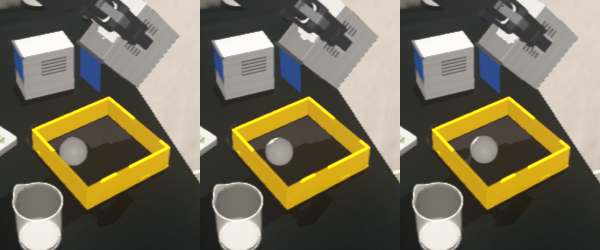

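The ball is in the tray, at about (70,150) in the first crop and rolling back from the wall. I right the hopper and rise.

```bash
python3 -m crank '[[[0,0,0],[0,0,0],-1],[[0,0,0],[0,0,0],-1],[[0,0,0],[0,0,0],-1],[[0,0,0],[0,0,0],-1],[[0,0,-0.5],[0,-0.08,0],-1],[[0,0,-0.5],[0,-0.12,0],-1],[[0,0,-0.5],[0,-0.12,0],-1],[[0,0,-1],[0,-0.12,0],-1],[[0,0,-1],[0,-0.12,0],-1],[[0,0,-1],[0,-0.1,0],-1],[[0,0,-1],[0,-0.08,0],-1],[[0,0,0],[0,0,0],-1]]'
python3 - <<'E'
from h import *
st([.4643,.2295,.25],-1.9)
w=viewer.camera("scene"); save(w,"s9.png");st()
E
```

```text
time: 15.8
eef_pos: [0.4166, -0.1297, 0.2329]
eef_rot: [0.005, 1.0, -0.006, 0.024]
force: [0.4, -0.3, -0.6]
grip_width: 0.574
t 15.8 p [ 0.4166 -0.1297  0.2329] toolx yaw -0.69 z [ 0.048 -0.01  -0.999] grip 0.574 F [ 0.4  -0.32 -0.61] J [ 0.07  0.   -0.25  0.01 -1.28  1.48]
shift cm in tool axes [  4.41 -35.96  -1.85]
wz 0.021
t 15.85 p [ 0.4158 -0.1295  0.2317] toolx yaw -0.73 z [ 0.05  -0.009 -0.999] grip 0.573 F [ 1.21 -0.04 -1.14] J [ 0.07  0.   -0.25  0.01 -1.27  1.48]
```

View pics/s9.png

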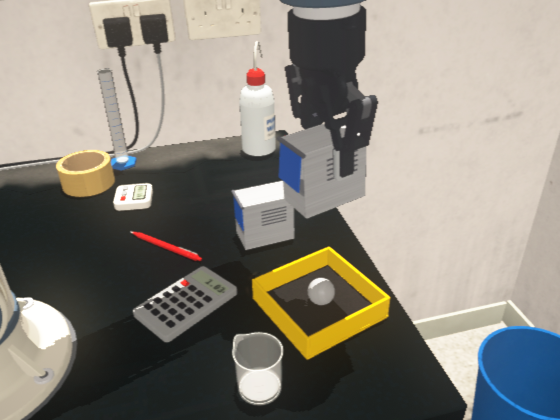

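The ball lies in the tray at (320,291). I carry the hopper back.

```bash
python3 -m crank '[[[0,0,-1.5],[0,-0.04,0.02],-1],[[0.4,-3,-0.4],[0,0,0],-1],[[0.4,-3.3,0],[0,0,0],-1],[[0.4,-3.3,0],[0,0,0],-1],[[0.4,-3.3,0],[0,0,0],-1],[[0.4,-3.3,0],[0,0,0],-1],[[0.4,-3.3,0],[0,0,0],-1],[[0.4,-3.3,0],[0,0,0],-1],[[0.4,-3.3,0],[0,0,0],-1],[[0.4,-3.3,0],[0,0,0],-1],[[0.4,-3.3,0],[0,0,0],-1],[[0,0,0],[0,0,0],-1]]'
python3 - <<'E'
from h import *
st([.4643,.2295,.15],-1.9)
E
```

```text
time: 16.85
eef_pos: [0.4599, 0.2077, 0.2404]
eef_rot: [-0.003, 1.0, -0.022, 0.012]
force: [-0.3, 0.0, -2.1]
grip_width: 0.573
t 16.85 p [0.4599 0.2077 0.2404] toolx yaw -2.55 z [ 0.024  0.006 -1.   ] grip 0.573 F [-0.32  0.01 -2.12] J [ 0.74  0.15 -0.06  0.01 -1.34  0.78]
shift cm in tool axes [ 0.13 -2.13  9.06]
wz -0.011
```

```bash
python3 -m crank '[[[0.1,-2.1,0],[0,-0.015,-0.01],-1],[[0,0,3],[0,0,0],-1],[[0,0,3],[0,0,0],-1],[[0,0,3],[0,0,0],-1],[[0,0,3],[0,0,0],-1],[[0,0,2.5],[0,0,0],-1],[[0,0,0],[0,0,0],-1],[[0,0,0],[0,0,0],-1]]'
python3 - <<'E'
from h import *
st([.4643,.2295,.0577],-1.9)
w=viewer.camera("scene"); save(w,"s10.png")
p=w;c=cloud(p)
for m in nets.masks_of("hopper_a",p)[:2]:
    q=c[m["region"]&(p["z_map"]>0)]; print(m["p"],np.percentile(q,[1,50,99],axis=0).round(3).tolist())
E
```

```text
time: 17.52
eef_pos: [0.4588, 0.2312, 0.0879]
eef_rot: [-0.01, 1.0, -0.015, 0.01]
force: [0.9, -0.2, 0.2]
grip_width: 0.576
t 17.52 p [0.4588 0.2312 0.0879] toolx yaw -1.78 z [ 0.02  0.02 -1.  ] grip 0.576 F [ 0.93 -0.17  0.18] J [ 0.77  0.28 -0.3  -0.   -0.96  0.77]
shift cm in tool axes [0.5  0.22 3.03]
wz 0.002
0.89 [[0.408, 0.203, 0.033], [0.432, 0.207, 0.073], [0.49, 0.252, 0.112]]
0.77 [[0.384, 0.022, 0.002], [0.419, 0.032, 0.056], [0.464, 0.08, 0.082]]
```

View pics/s10.png

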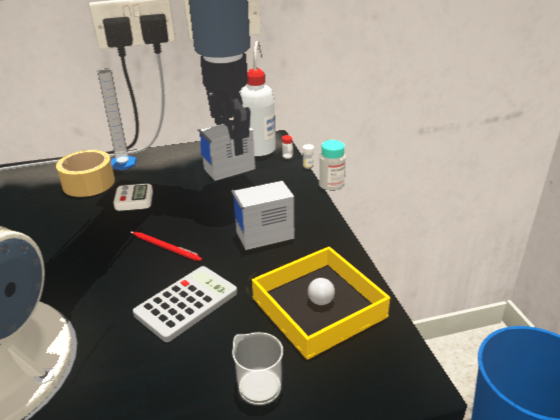

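The hopper's top at 0.112 m puts its base about 3 cm up, which agrees with the TCP. I lower it the rest of the way.

```bash
python3 -m crank '[[[0.4,0.2,1.4],[0,-0.02,0],-1],[[0,0,1],[0,0,0],-1],[[0,0,0.4],[0,0,0],-1],[[0,0,0],[0,0,0],-1]]'
python3 - <<'E'
from h import *
st([.4643,.2295,.0577],-1.9)
E
```

```text
time: 17.95
eef_pos: [0.4674, 0.233, 0.0672]
eef_rot: [-0.016, 1.0, -0.015, 0.006]
force: [0.5, -0.1, -2.1]
grip_width: 0.578
t 17.95 p [0.4674 0.233  0.0672] toolx yaw -1.73 z [ 0.013  0.031 -0.999] grip 0.578 F [ 0.45 -0.06 -2.12] J [ 0.75  0.32 -0.3  -0.02 -0.92  0.8 ]
shift cm in tool axes [-0.31  0.39  0.94]
wz 0.003
```

```bash
python3 -m crank '[[[0,0.2,0.5],[-0.02,0,0],-1],[[0,0,0.3],[0,0,0],-1],[[0,0,0],[0,0,0],-1]]'
python3 - <<'E'
from h import *
st([.4643,.2295,.0577],-1.9); weigh(6)
E
```

```text
time: 18.2
eef_pos: [0.4684, 0.232, 0.0609]
eef_rot: [-0.006, 1.0, -0.015, 0.008]
force: [0.1, -0.7, -0.9]
grip_width: 0.575
t 18.2 p [0.4684 0.232  0.0609] toolx yaw -1.7 z [ 0.017  0.011 -1.   ] grip 0.575 F [ 0.11 -0.75 -0.88] J [ 0.76  0.33 -0.31  0.   -0.91  0.78]
shift cm in tool axes [-0.41  0.26  0.31]
wz 0.003
F mean [-0.1   0.06 -1.45] sd [0.73 0.59 0.68] T [-0.054  0.041 -0.012]
```

```bash
python3 -m crank '[[[0,0,0.3],[0,0,0],-1],[[0,0,0],[0,0,0],-1],[[0,0,0],[0,0,0],-1]]'
python3 - <<'E'
from h import *
st([.4643,.2295,.0577],-1.9); weigh(6)
E
```

```text
time: 18.75
eef_pos: [0.4689, 0.232, 0.0582]
eef_rot: [-0.006, 1.0, -0.015, 0.008]
force: [-0.9, -0.4, -1.4]
grip_width: 0.574
t 18.75 p [0.4689 0.232  0.0582] toolx yaw -1.74 z [ 0.017  0.012 -1.   ] grip 0.574 F [-0.94 -0.43 -1.37] J [ 0.76  0.34 -0.31  0.   -0.9   0.78]
shift cm in tool axes [-0.45  0.27  0.03]
wz 0.003
F mean [-0.07  0.41 -1.75] sd [0.53 0.69 0.64] T [-0.043  0.05   0.003]
```

Height matches the grasp, within about 1 mm of the bench. I press the last bit, release and rise.

```bash
python3 -m crank '[[[0,0,0.2],[0,0,0],-1],[[0,0,0],[0,0,0],-1],[[0,0,0],[0,0,0],1],[[0,0,0],[0,0,0],1],[[0,0,0],[0,0,0],1],[[0,0,0],[0,0,0],1],[[0,0,0],[0,0,0],1],[[0,0,0],[0,0,0],1],[[0,0,-2],[0,0,0],1],[[0,0,-4],[0,0,0],1],[[0,0,-4],[0,0,0],1],[[0,0,-4],[0,0,0],1]]'
python3 -m crank '[[[0,0,-4],[0,0,0],1],[[0,0,-2],[0,0,0],1],[[0,0,0],[0,0,0],1],[[0,0,0],[0,0,0],1]]'
python3 - <<'E'
from h import *
st()
for n in ("scene","side"):
  p=viewer.camera(n); save(p,n+"end.png"); c=cloud(p)
  for m in nets.masks_of("hopper_a",p)[:2]:
    r=cv2.erode(m["region"].astype(np.uint8),np.ones((3,3)))>0
    q=c[r&(p["z_map"]>0)]; q=q[(q[:,2]>.072)&(q[:,2]<.09)]
    print(n,m["p"],cv2.minAreaRect((q[:,:2]*1000).astype(np.float32)),np.median(q[:,2]),np.std(q[:,2]))
E
```

```text
time: 20.05
eef_pos: [0.4624, 0.2272, 0.1924]
eef_rot: [-0.0, 1.0, -0.015, 0.001]
force: [1.0, 0.7, -0.8]
grip_width: 1.002
time: 20.38
eef_pos: [0.465, 0.2282, 0.2661]
eef_rot: [-0.005, 1.0, -0.015, 0.008]
force: [0.8, -1.1, -0.5]
grip_width: 1.001
t 20.38 p [0.465  0.2282 0.2661] toolx yaw -1.75 z [ 0.017  0.01  -1.   ] grip 1.001 F [ 0.81 -1.05 -0.5 ] J [ 0.76  0.17  0.04  0.   -1.41  0.78]
scene 0.69 ((459.6981506347656, 227.43826293945312), (49.82805633544922, 81.02336883544922), 88.38090515136719) 0.07994340100135405 0.002401405822395716
scene 0.62 ((424.38006591796875, 52.070587158203125), (52.49755096435547, 81.1358871459961), 80.94527435302734) 0.08003731157504076 0.0022388559250031627
side 0.63 ((434.7928466796875, 238.95053100585938), (39.886756896972656, 32.331356048583984), 86.44896697998047) 0.08010729827207402 0.0019211484964092153
```

View pics/sceneend.png

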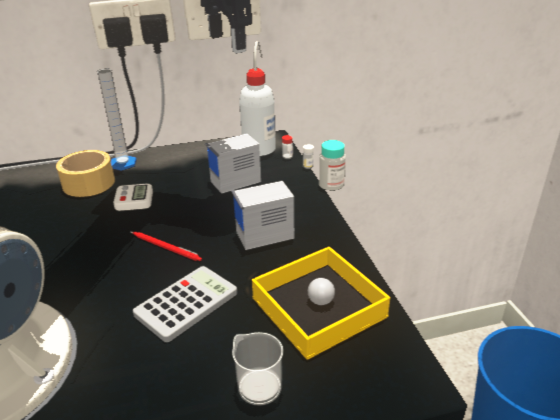

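View pics/sideend.png

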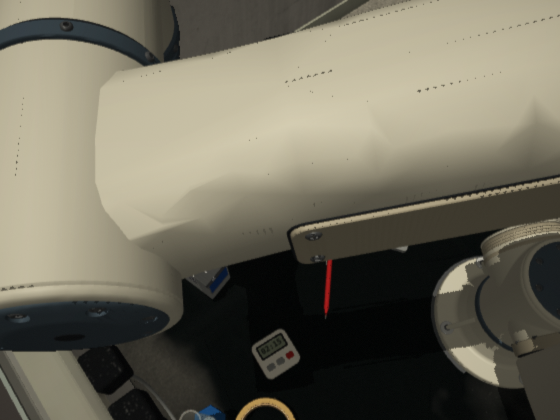

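Both hoppers stand upright, about 5 mm and 2 mm from where they started. The ball is in the tray at (320,291), and the arm is clear.

```bash
python3 -c "
from cell import arm
print(arm.close_job())"
```

```text
the job is handed in; nothing more can be done
None
```

I found the hopper with the ball by weight and tipped it over the tray. The ball is now in the tray, both hoppers are back in place, and I handed the job in at about 20.5 s of the 61 s. Closing the job gave no verdict.

- **Weighing:** I lifted each hopper straight up and held it for over a second. The near one read about 1.4 N (empty) and went back without being tipped. The far one read about 3.5 N.
- **Tipping:** I tilted the far hopper mouth-down over the tray. It stopped at about 44° instead of the 45–50° suggested, because the wrist was at its joint limit. The ball still rolled out, and the pictures show it in the tray.
- **Last checks:** In the scene camera, both hoppers stand upright with their tops at 80 mm, the far one about 5 mm and the near one about 2 mm from their start positions. The gripper is open and about 0.19 m above the far hopper's roof. The arm blocked most of the side view at the end, so these final positions rest on the scene camera alone.

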